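# Point out the board and nozzle for the next rework

### The job

Show the operator what to set up next: point at the blue circuit board by holding the fingertips 2 to 4 cm above its middle for a good two seconds, then point at the wide nozzle in the same way, and then press the green button down to confirm and let it come up again. Do not touch, move or lift anything on the bench but the button, and do not point at any other board or nozzle: when crossing over one of them keep the fingertips at least 10 cm above it.

Things in the scene. Friction and masses are not known exactly. Their poses are not given: they have to be found in the camera images.
- blue_board: the only blue circuit board, 32 x 60 (along its y) mm, lying flat and loose on the bench; its parts stand up to 9 mm above the bench. Origin at the centre of its underside, z up.
- small_green_board: green circuit board, 36 x 48 x 9 mm, lying loose; not to be pointed at. Origin at the centre of its underside, z up.
- large_green_board: green circuit board, 50 x 70 x 9 mm, lying loose; not to be pointed at. Origin at the centre of its underside, z up.
- wide_nozzle: the wide one of three pale grey metal hot-air nozzles: square skirt 36 x 36 mm, 18 mm high, with a round neck 28 mm across above it; top 48 mm above the bench; stands loose and upright. Origin at the centre of its underside, z up.
- narrow_nozzle_a: narrow nozzle of the same form, skirt 24 x 24 mm, neck 20 mm across, 48 mm tall; not to be pointed at. Origin at the centre of its underside, z up.
- narrow_nozzle_b: second narrow nozzle, the same as the other; not to be pointed at. Origin at the centre of its underside, z up.
- confirm_base: the button's round grey housing, 48 mm across, 12 mm high, fixed to the bench at the right; a tall solid storage rack stands beyond the right edge of the bench (y below about -0.5, x above about 0.35), so swing in from that side with the arm drawn back. Origin at the centre of its underside, z up.
- confirm_top (a point): centre of the top face of the green push button, 32 mm across, 22 mm above the bench on its grey housing; it is pressed straight down (travel 6 mm, 5 N when fully down) and springs back up.
- confirm (a joint): the button's travel in m: 0 up, 0.006 fully pressed.
- solder_spool: bystander: blue-and-white spool, 58 across, 44 tall mm; loose on the bench, to be left alone. Origin at the centre of its underside, z up.
- flux_bottle: bystander: small translucent grey bottle with a black cap, 38 across, 87 tall mm; loose on the bench, to be left alone. Origin at the centre of its underside, z up.
- acrylic_block: bystander: plain translucent grey block, 50 x 85 x 30 mm; loose on the bench, to be left alone. Origin at the centre of its underside, z up.
- brass_weight: bystander: brass block with a stub knob, 34 x 50 x 28 mm; loose on the bench, to be left alone. Origin at the centre of its underside, z up.
- driver: bystander: yellow-handled screwdriver lying flat, 130 long, 21 thick mm; loose on the bench, to be left alone. Origin at the centre of its underside, z up.
- tape_roll: bystander: orange tape roll lying flat, 77 across, 12 tall mm; loose on the bench, to be left alone. Origin at the centre of its underside, z up.
- parts_box: bystander: clear divided box of small parts, 68 x 105 x 22 mm; loose on the bench, to be left alone. Origin at the centre of its underside, z up.
Mind the look-alikes: they are no part of the job. Of the things that look like the confirm_base, take the one that is nearest to the robot's base at the start.

How it is judged:
On the way, in this order (a step that is already met when the one before it is completed fails the run):
1. the fingertips dwell just above the middle of the blue board (horizontal distance between the grasp point and blue_board below 0.022 m and height (world z) of the grasp point between 0.03 and 0.086 m), for 1.5 s.
2. the fingertips dwell just above the wide nozzle (horizontal distance between the grasp point and wide_nozzle below 0.022 m and height (world z) of the grasp point between 0.069 and 0.125 m), for 1.5 s.
3. the green button is pressed down by the fingers (value of joint confirm above 0.004 m and contact force between the fingers and confirm_base above 1 N), for 0.05 s.
At the end, for the whole second after the job is handed in: the button has come back up (travel under 1.5 mm), and every board, nozzle and bystander is within 5 mm of where it stood at the start (value of joint confirm below 0.0015 m and distance of each of blue_board, small_green_board, large_green_board, wide_nozzle, narrow_nozzle_a, narrow_nozzle_b, solder_spool, flux_bottle, acrylic_block, brass_weight, driver, tape_roll, parts_box from where it was at the start of the episode below 0.005 m); the robot touches nothing.
It fails at once if the fingers touch a board, nozzle or bystander (contact force between the fingers and blue_board above 0.3 N or contact force between the fingers and small_green_board above 0.3 N or contact force between the fingers and large_green_board above 0.3 N or contact force between the fingers and wide_nozzle above 0.3 N or contact force between the fingers and narrow_nozzle_a above 0.3 N or contact force between the fingers and narrow_nozzle_b above 0.3 N or contact force between the fingers and solder_spool above 0.3 N or contact force between the fingers and flux_bottle above 0.3 N or contact force between the fingers and acrylic_block above 0.3 N or contact force between the fingers and brass_weight above 0.3 N or contact force between the fingers and driver above 0.3 N or contact force between the fingers and tape_roll above 0.3 N or contact force between the fingers and parts_box above 0.3 N).
It fails at once if the arm or gripper touch a board, nozzle or bystander (contact force between the arm and blue_board above 0.3 N or contact force between the arm and small_green_board above 0.3 N or contact force between the arm and large_green_board above 0.3 N or contact force between the arm and wide_nozzle above 0.3 N or contact force between the arm and narrow_nozzle_a above 0.3 N or contact force between the arm and narrow_nozzle_b above 0.3 N or contact force between the arm and solder_spool above 0.3 N or contact force between the arm and flux_bottle above 0.3 N or contact force between the arm and acrylic_block above 0.3 N or contact force between the arm and brass_weight above 0.3 N or contact force between the arm and driver above 0.3 N or contact force between the arm and tape_roll above 0.3 N or contact force between the arm and parts_box above 0.3 N).
It fails at once if a board, nozzle or bystander is moved or lifted more than 5 mm (not (distance of each of blue_board, small_green_board, large_green_board, wide_nozzle, narrow_nozzle_a, narrow_nozzle_b, solder_spool, flux_bottle, acrylic_block, brass_weight, driver, tape_roll, parts_box from where it was at the start of the episode below 0.005 m)).
It fails at once if another board or nozzle is pointed at (fingertips low over its middle) ((horizontal distance between the grasp point and small_green_board below 0.018 m and height (world z) of the grasp point between 0.03 and 0.086 m) or (horizontal distance between the grasp point and large_green_board below 0.018 m and height (world z) of the grasp point between 0.03 and 0.086 m) or (horizontal distance between the grasp point and narrow_nozzle_a below 0.018 m and height (world z) of the grasp point between 0.069 and 0.125 m) or (horizontal distance between the grasp point and narrow_nozzle_b below 0.018 m and height (world z) of the grasp point between 0.069 and 0.125 m)).
It also fails if it takes over 51 s, if anything falls off the work surface, if the arm or the gripper's body presses on something with over 40 N, if the wrist force passes 120 N, or if a joint passes its speed limit or range.

### The arm

A 6-joint arm with a two-finger parallel gripper is mounted at the origin on a cart in front of the work surface, level with it; the furniture and walls round the work are solid. World frame = base frame: x ahead of the robot, y to its left, z up, the work surface at z = 0. Lengths are in m, angles in rad, forces in N, time in s.
With the tool pointing down it reaches from about 0.425 to 1.125 m from the base axis. Payload 14.9 kg.
Tool frame: the origin (TCP) lies on the front face of the gripper's body, between the roots of the fingers; the fingertips stand tcp_to_tips ahead of it and the grasp point (between the pads) lies 60 mm ahead of it (tcp_to_tips is the distance from the TCP to the fingertips, in m); x points along the fingers, z is the direction in which the jaws open and shut, and the axes are right-handed (so a half turn about x gives the same grasp; the last joint's range is limited). The gripper opens to 91 mm and grips with 3 to 60 N. Pads are 32 mm wide; open, the fingers measure 118 mm over their backs; the gripper's body (76 mm by 178 mm) begins 60 mm behind the grasp point.
Start: joints at [1.158, 0.379, 1.734, -0, 1.028, -0.033], TCP at [0.26, 0.65, 0.292] pointing down, gripper open.
Joint ranges: [-2.77, 2.77], [-0.74, 2.19], [0, 2.66], [-1.06, 4.2], [0.31, 2.87], [-3.08, 3.08]. Speed limits (rad/s): [1.89, 1.89, 2.39, 3.14, 3.14, 3.14].

### API

Orientations are given as [roll, pitch, yaw] about the fixed x, y, z axes, in that order (R = Rz(yaw) Ry(pitch) Rx(roll)).
In Python, from cell import observe, snapshot, close_job, tcp_to_tips gives the robot as it stands.
- The arm moves only by the shell command python3 -m creep 'ROWS' [OPENING] [FORCE]. ROWS is JSON, a list of rows, each a list of 2 entries, a list of its own where there are three numbers: the shift along the tool's x, y, z in cm, then the turn, a rotation vector about the tool's x, y, z in rad. In form: [[[dx, dy, dz], [rx, ry, rz]], ...]. A call has exactly 5 rows; each row is the pose to reach, as a shift and turn from the pose commanded when the call began, along the tool's axes at that moment; what a row does not reach only later rows make up. A row lasts 1/10 s, in which the tool goes at most 50 mm and 8.59 degrees, less where a joint would pass 70% of its speed; a pose out of reach is approached as far as the arm can. A call with a gripper value outside its range is refused whole. OPENING is the opening, from 0 (shut) to 1 (fully open), set as the call begins (- or left out, the last holds). The fingers move at their own pace and stop on an object; FORCE is the grip in N (left out, the last holds). Time passes only in rows, so rows that repeat a pose let the fingers close, or fill a call up. It gives the time, the measured TCP pose, the force and the opening at its end, in the units of the state.
- observe(): the state, without advancing time (a new reading comes with each control period).
- snapshot(name): name is "side" or "top"; returns a dict with "color" (420x560x3 uint8, red, green, blue), "vfov" (degrees; the focal length in pixels is half the picture's height over the tangent of half this angle, whatever the lens; pixels are square), "cx", "cy" (the principal point, pixels), "R" (3x3) and "t" (3): a world point X has camera coordinates R X + t. Camera axes: x right, y down, z forward; pixel columns grow to the right and rows downward; lengths in m; the calibration is good to about 2 mm. A picture is of the moment at which its call begins. There is no depth.
- close_job(): hands the job in, once; it reports no verdict.
The state is a dict: "time": time; "joints": joint angles; "joint_vel": joint speeds; "tau": joint torques, N m; "eef_pos": TCP position; "orientation": TCP orientation; "wrist_force": force on the tool from outside, world axes, zero at the start; "moment": the same for the moment, N m; "width": finger opening in m.
Only numpy, scipy, OpenCV 4.12 (cv2) and the standard library are available. Lean on these libraries where they do the work, as an engineer would, in place of code of your own. Each camera call takes 0.05 s, during which the arm holds its last target.

## Working session

There is one attempt and no reset: what is moved stays moved. The work goes in short steps, Python scripts to look and compute and a shell command to move; the robot and the scene stay as the last step left them, time stands still between calls to the robot, and variables do not carry over. Pictures are saved under pics/ and viewed, and the job is handed in when it is done.

```bash
mkdir -p pics; ls
cat > h.py <<'E'
import numpy as np, cv2, json
from cell import observe, snapshot, tcp_to_tips
E
python3 - <<'E'
from h import *
import pickle
print(tcp_to_tips); print(observe())
for n in ("top","side"):
    s=snapshot(n); pickle.dump(s,open(f'{n}.pkl','wb'))
    cv2.imwrite(f'pics/{n}0.png',cv2.cvtColor(s['color'],cv2.COLOR_RGB2BGR)); print({k:v for k,v in s.items() if k!='color'})
E
```

```text
pics
0.0783
{'time': 0.0, 'joints': array([ 1.15767890e+00,  3.79412497e-01,  1.73478508e+00,  3.74506374e-06,
        1.02846874e+00, -3.33155136e-02]), 'joint_vel': array([ 0.00091614,  0.00178063, -0.00014877,  0.00039989,  0.00185321,
        0.00051741]), 'tau': array([-2.48769124e-03, -7.63706231e+01, -4.34373629e+01,  6.49402617e-02,
        4.23372549e-02, -1.27244098e-04]), 'eef_pos': array([0.25940639, 0.64982795, 0.29158332]), 'orientation': array([ 3.10529147,  1.56972266, -1.98690136]), 'wrist_force': array([0.25368463, 0.02847179, 0.37997504]), 'moment': array([ 0.04439193, -0.00787486, -0.02198877]), 'width': 0.09126701715204194}
{'vfov': 50.113635811850294, 'cx': 277.92336002159936, 'cy': 208.6650338194122, 'R': array([[ 0.01625961, -0.99984066, -0.00736789],
       [-0.9838247 , -0.01468355, -0.17853111],
       [ 0.17839448,  0.01015156, -0.98390668]]), 't': array([0.07473787, 0.57186854, 1.49027548])}
{'vfov': 56.37321047176981, 'cx': 280.61674038288237, 'cy': 204.63253775726687, 'R': array([[ 0.55343556, -0.83277257, -0.01410451],
       [-0.65577648, -0.42524414, -0.62379855],
       [ 0.51348446,  0.3544817 , -0.78145789]]), 't': array([-0.271505  ,  0.46275674,  0.84714504])}
```

View pics/top0.png

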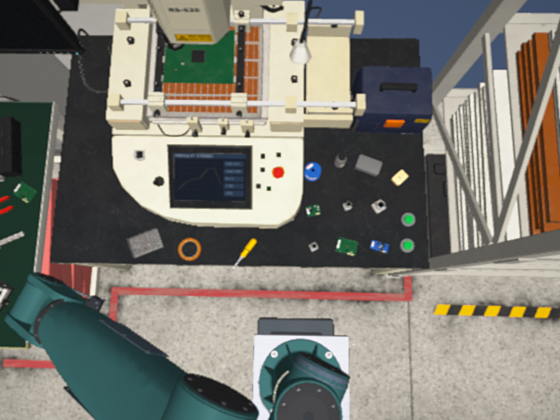

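View pics/side0.png

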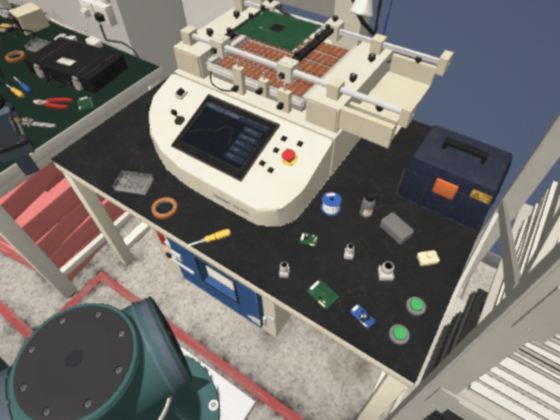

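The top view shows these candidates:
- **Boards:** blue at about (380,246), green at (313,210) and (347,246).
- **Nozzles:** (379,206), (348,206) and (313,246). The first looks widest.
- **Buttons:** (407,219) and (407,245). The second is nearer the base.

I'll confirm these in a crop and measure.

```bash
cat >> h.py <<'E'
import pickle
def ray(s,u,v):
    f=s['color'].shape[0]/2/np.tan(np.radians(s['vfov'])/2)
    R=s['R'];d=R.T@np.array([(u-s['cx'])/f,(v-s['cy'])/f,1]);return -R.T@s['t'],d
def onz(s,u,v,z):
    c,d=ray(s,u,v);return c+d*(z-c[2])/d[2]
def proj(s,X):
    f=s['color'].shape[0]/2/np.tan(np.radians(s['vfov'])/2)
    p=s['R']@np.asarray(X)+s['t'];return np.array([s['cx']+f*p[0]/p[2],s['cy']+f*p[1]/p[2]])
E
python3 - <<'E'
from h import *
T=pickle.load(open('top.pkl','rb'));S=pickle.load(open('side.pkl','rb'))
a=T['color'][145:270,295:425];b=S['color'][180:350,265:450]
cv2.imwrite('pics/tc.png',cv2.cvtColor(cv2.resize(a,None,fx=4.5,fy=4.5,interpolation=cv2.INTER_CUBIC),cv2.COLOR_RGB2BGR))
cv2.imwrite('pics/sc.png',cv2.cvtColor(cv2.resize(b,None,fx=3.5,fy=3.5,interpolation=cv2.INTER_CUBIC),cv2.COLOR_RGB2BGR))
E
```

```text
(no output)
```

View pics/tc.png

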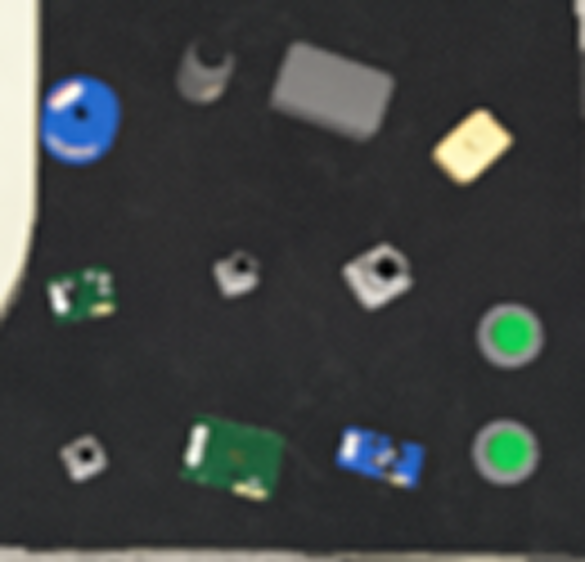

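View pics/sc.png

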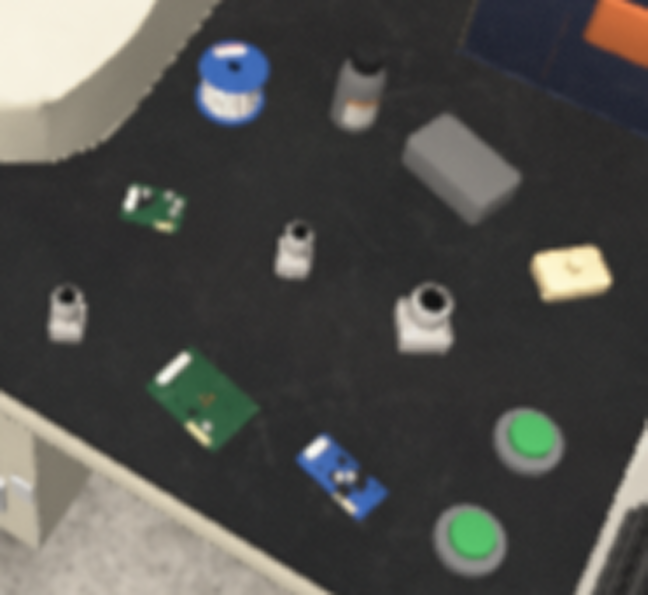

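The crops confirm it. The nozzle at crop (378,275), about (379,206) in the full image, is clearly the widest, and there is only one blue board. Next I'll measure everything relevant.

Run:
```python
from h import *
T=pickle.load(open('top.pkl','rb'));S=pickle.load(open('side.pkl','rb'))
def tri(a,b):
    A=[];B=[]
    for s,p in((T,a),(S,b)):
        c,d=ray(s,*p);d/=np.linalg.norm(d);M=np.eye(3)-np.outer(d,d);A.append(M);B.append(M@c)
    return np.linalg.lstsq(np.vstack(A),np.hstack(B),rcond=None)[0]
hsv={k:cv2.cvtColor(s['color'],cv2.COLOR_RGB2HSV) for k,s in(('T',T),('S',S))}
roi={'T':(145,270,297,425),'S':(180,350,265,450)}
def comps(k,lo,hi,z,mn=15):
    s=T if k=='T' else S
    m=cv2.inRange(hsv[k],lo,hi);r=roi[k];q=np.zeros_like(m);q[r[0]:r[1],r[2]:r[3]]=m[r[0]:r[1],r[2]:r[3]]
    q=cv2.morphologyEx(q,cv2.MORPH_CLOSE,np.ones((3,3),np.uint8))
    for c in cv2.findContours(q,cv2.RETR_EXTERNAL,cv2.CHAIN_APPROX_NONE)[0]:
        if cv2.contourArea(c)>=mn:
            rc=cv2.minAreaRect(c);x,y,w,h=cv2.boundingRect(c)
            g=np.array([onz(s,u,v,z) for u,v in cv2.boxPoints(rc)]);e=np.linalg.norm(np.diff(g,axis=0),axis=1)*1e3
            print(' ',k,np.round(rc[0],1),onz(s,*rc[0],z).round(3),'sides mm',e[:2].round())
for k in'TS':
    print('blue');comps(k,(100,120,60),(130,255,255),.004)
    print('btn');comps(k,(50,150,120),(80,255,255),.022)
    print('green');comps(k,(55,70,30),(90,255,130),.004)
    print('metal(T)');comps(k,(0,0,110),(180,50,255),.02)
def cp(p):return p[0]/4.5+295-.4,p[1]/4.5+145-.4
def cs(p):return p[0]/3.5+265-.4,p[1]/3.5+180-.4
for n,a,b in(('wide',(387,268),(433,299)),('nA',(241,266),(299,232)),('nB',(87,455),(67,293))):
    print(n,tri(cp(a),cs(b)).round(3),onz(T,*cp(a),.048).round(3),onz(S,*cs(b),.048).round(3))
```

```text
blue
  T [378.9 246. ] [ 0.452 -0.27   0.004] sides mm [36. 66.]
  T [312.5 171. ] [ 0.719 -0.038  0.004] sides mm [61. 74.]
btn
  T [407.5 244.5] [ 0.457 -0.364  0.022] sides mm [24. 24.]
  T [408.5 218.5] [ 0.548 -0.371  0.022] sides mm [24. 25.]
green
  T [346.6 246.1] [ 0.45  -0.157  0.004] sides mm [53. 75.]
  T [312.6 209.7] [ 0.578 -0.038  0.004] sides mm [52. 40.]
metal(T)
  T [354.5 268. ] [ 0.374 -0.181  0.02 ] sides mm [393.   7.]
  T [313.3 246.6] [ 0.445 -0.04   0.02 ] sides mm [28. 26.]
  T [407. 245.] [ 0.456 -0.363  0.02 ] sides mm [41. 41.]
  T [338.2 243.6] [ 0.457 -0.126  0.02 ] sides mm [32. 13.]
  T [408. 219.] [ 0.547 -0.37   0.02 ] sides mm [42. 42.]
  T [308. 211.] [ 0.57  -0.021  0.02 ] sides mm [14. 21.]
  T [346.2 207.1] [ 0.586 -0.155  0.02 ] sides mm [22. 30.]
  T [378.8 205.8] [ 0.592 -0.269  0.02 ] sides mm [46. 39.]
  T [340.4 163.3] [ 0.744 -0.136  0.02 ] sides mm [22. 22.]
  T [368.5 164.4] [ 0.741 -0.236  0.02 ] sides mm [51. 82.]
  T [304.5 178. ] [ 0.688 -0.008  0.02 ] sides mm [ 54. 241.]
blue
  S [369.  321.5] [ 0.449 -0.291  0.004] sides mm [29
[... 800 characters left out ...]
2. 36.]
  S [348.5 251.5] [ 0.592 -0.158  0.02 ] sides mm [42. 25.]
  S [314. 238.] [ 0.579 -0.055  0.02 ] sides mm [11. 20.]
  S [302.8 235.8] [ 0.568 -0.025  0.02 ] sides mm [27. 15.]
  S [396.8 225.2] [ 0.747 -0.233  0.02 ] sides mm [59. 90.]
  S [329.8 208.8] [ 0.695 -0.042  0.02 ] sides mm [33. 47.]
  S [366.8 208.2] [ 0.757 -0.133  0.02 ] sides mm [62. 28.]
  S [330. 194.] [ 0.746 -0.014  0.02 ] sides mm [25.  8.]
  S [295.5 203. ] [0.658 0.056 0.02 ] sides mm [194. 180.]
wide [ 0.592 -0.269  0.052] [ 0.592 -0.269  0.048] [ 0.594 -0.268  0.048]
nA [ 0.592 -0.158  0.048] [ 0.592 -0.158  0.048] [ 0.593 -0.158  0.048]
nB [ 0.445 -0.04   0.057] [ 0.446 -0.04   0.048] [ 0.45  -0.038  0.048]
```

Both views agree:

| Target | x | y | z | Check |
|---|---|---|---|---|
| Blue board | 0.452 | -0.271 | | 36x66 mm at mask edge, fits |
| Wide nozzle | 0.592 | -0.269 | top ≈0.05 | |
| Near button | 0.456 | -0.364 | 0.022 | other button at x = 0.547 |

Next I need the tool axes.

```bash
cat >> h.py <<'E'
from scipy.spatial.transform import Rotation as Ro
def to(target):
    o=observe();R=Ro.from_euler('xyz',o['orientation']).as_matrix()
    print('t',round(o['time'],2),'tcp',o['eef_pos'].round(4),'F',o['wrist_force'].round(1),'j',o['joints'].round(2),'w',round(o['width'],4))
    print('need cm tool',(R.T@(np.asarray(target)-o['eef_pos'])*100).round(2))
    return R
E
python3 - <<'E'
from h import *
print(to([.45,.20,.33]).round(3))
E
```

```text
t 0.1 tcp [0.2594 0.6499 0.2916] F [-0.2  0.1  0.7] j [ 1.16  0.38  1.73 -0.    1.03 -0.03] w 0.0913
need cm tool [ -3.8  -34.38 -34.72]
[[-0.    -0.929  0.371]
 [-0.001  0.371  0.929]
 [-1.     0.    -0.001]]
```

```bash
python3 -m creep '[[[-2,0,0],[0,0,0]],[[-4,-1,-1],[0,0,0]],[[-4,-4,-4],[0,0,0]],[[-4,-7,-7],[0,0,0]],[[-4,-10.5,-10.5],[0,0,0]]]' 0 10
python3 - <<'E'
from h import *
to([.45,.20,.33])
E
```

```text
time: 0.6
eef_pos: [0.3182, 0.5125, 0.332]
orientation: [2.971, 1.571, -2.12]
wrist_force: [1.9, -0.6, 0.4]
width: 0.0539
t 0.6 tcp [0.3182 0.5125 0.332 ] F [ 1.9 -0.6  0.4] j [ 0.98  0.18  1.91 -0.    1.05 -0.22] w 0.0539
need cm tool [  0.2  -23.8  -24.16]
```

```bash
python3 -m creep '[[[0,-3.5,-3.5],[0,0,0]],[[0,-7,-7],[0,0,0]],[[0,-10.5,-10.5],[0,0,0]],[[0,-14,-14],[0,0,0]],[[0,-17.5,-17.5],[0,0,0]]]'
python3 - <<'E'
from h import *
to([.46,.10,.33])
E
```

```text
time: 1.1
eef_pos: [0.416, 0.2844, 0.3322]
orientation: [-1.505, 1.571, -0.313]
wrist_force: [1.3, 0.3, 0.4]
width: 0.014
t 1.1 tcp [0.416  0.2844 0.3322] F [1.3 0.3 0.4] j [ 0.55  0.01  2.1  -0.    1.03 -0.64] w 0.014
need cm tool [  0.22 -10.92 -15.49]
```

```bash
python3 -m creep '[[[0,-3.5,-3.5],[0,0,0]],[[0,-6,-7.5],[0,0,0]],[[0,-8,-12],[0,0,0]],[[0,-10,-16],[0,0,0]],[[0,-12,-20],[0,0,0]]]'
python3 - <<'E'
from h import *
to([.452,-.271,.33])
E
```

```text
time: 1.6
eef_pos: [0.4527, 0.0542, 0.3322]
orientation: [-1.114, 1.571, 0.077]
wrist_force: [0.2, -1.1, 0.3]
width: 0.0005
t 1.6 tcp [0.4527 0.0542 0.3322] F [ 0.2 -1.1  0.3] j [ 0.07 -0.08  2.19  0.    1.03 -1.12] w 0.0005
need cm tool [  0.22 -12.   -30.23]
```

```bash
python3 -m creep '[[[0,-1.8,-4.5],[0,0,0]],[[0,-3.6,-9],[0,0,0]],[[0,-5.4,-13.5],[0,0,0]],[[0,-7.2,-18],[0,0,0]],[[0,-9,-22.5],[0,0,0]]]'
python3 - <<'E'
from h import *
to([.452,-.271,.33])
E
```

```text
time: 2.1
eef_pos: [0.4527, -0.1883, 0.3323]
orientation: [-1.437, 1.571, -0.246]
wrist_force: [1.1, 0.2, 0.3]
width: 0.0005
t 2.1 tcp [ 0.4527 -0.1883  0.3323] F [1.1 0.2 0.3] j [-0.44 -0.01  2.12  0.    1.03 -1.63] w 0.0005
need cm tool [ 0.23 -3.01 -7.7 ]
```

Now over the blue board, then down to TCP z ≈ 0.117.

```bash
python3 -m creep '[[[0,-1.5,-4],[0,0,0]],[[0,-3,-7.7],[0,0,0]],[[0,-3,-7.7],[0,0,0]],[[4,-3,-7.7],[0,0,0]],[[8,-3,-7.7],[0,0,0]]]'
python3 - <<'E'
from h import *
to([.452,-.271,.117])
s=snapshot('top');cv2.imwrite('pics/t1.png',cv2.cvtColor(cv2.resize(s['color'][130:280,280:440],None,fx=4,fy=4),cv2.COLOR_RGB2BGR))
s=snapshot('side');cv2.imwrite('pics/s1.png',cv2.cvtColor(s['color'],cv2.COLOR_RGB2BGR))
E
```

```text
time: 2.6
eef_pos: [0.4528, -0.2691, 0.2519]
orientation: [-1.741, 1.568, -0.551]
wrist_force: [-0.1, -1.2, -0.8]
width: 0.0003
t 2.6 tcp [ 0.4528 -0.2691  0.2519] F [-0.1 -1.2 -0.8] j [-0.58  0.16  2.1   0.    0.87 -1.77] w 0.0003
need cm tool [13.49  0.03 -0.2 ]
```

View pics/s1.png

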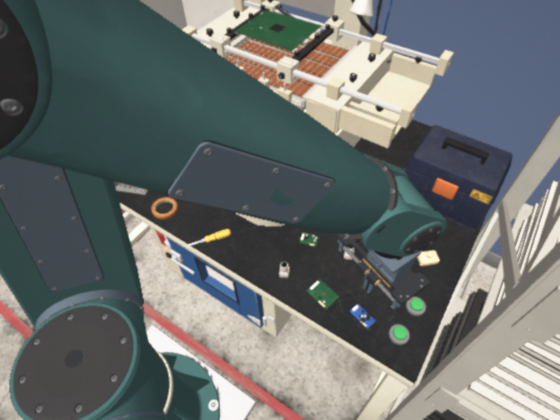

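The side view shows the gripper above and behind the blue board (362,316), with nothing near the arm. I'll descend and dwell.

```bash
python3 -m creep '[[[4,0,0],[0,0,0]],[[8,0,-0.2],[0,0,0]],[[11,0,-0.2],[0,0,0]],[[13,0,-0.2],[0,0,0]],[[13.5,0,-0.2],[0,0,0]]]'
python3 - <<'E'
from h import *
to([.452,-.271,.117])
s=snapshot('top');cv2.imwrite('pics/t2.png',cv2.cvtColor(cv2.resize(s['color'][130:280,280:440],None,fx=4,fy=4),cv2.COLOR_RGB2BGR))
s=snapshot('side');cv2.imwrite('pics/s2.png',cv2.cvtColor(cv2.resize(s['color'][180:350,265:450],None,fx=3.5,fy=3.5),cv2.COLOR_RGB2BGR))
E
```

```text
time: 3.2
eef_pos: [0.4518, -0.2704, 0.1168]
orientation: [1.348, 1.569, 2.539]
wrist_force: [0.7, -1.0, -0.4]
width: 0.0005
t 3.2 tcp [ 0.4518 -0.2704  0.1168] F [ 0.7 -1.  -0.4] j [-0.58  0.4   2.13  0.    0.61 -1.77] w 0.0005
need cm tool [-0.02 -0.04 -0.05]
```

View pics/s2.png

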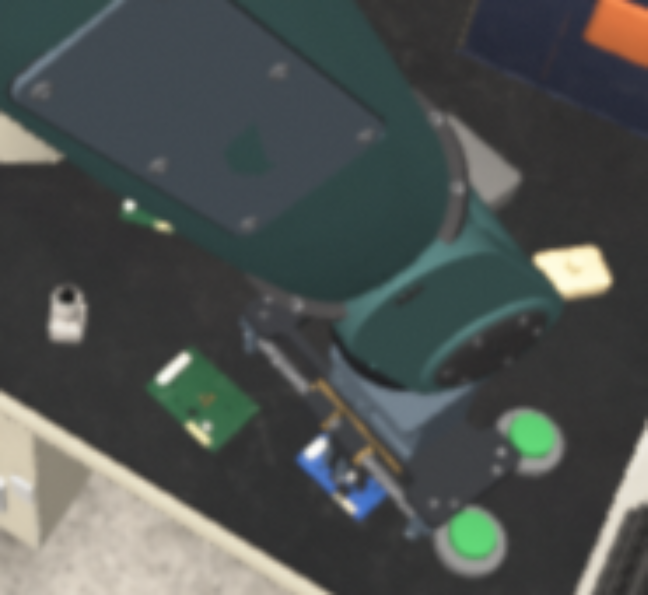

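The fingertips sit over the middle of the blue board (crop (345,475)), and the body is clear of everything. I'll hold for 2.5 s.

```bash
for i in 1 2 3 4 5; do python3 -m creep '[[[0,0,0],[0,0,0]],[[0,0,0],[0,0,0]],[[0,0,0],[0,0,0]],[[0,0,0],[0,0,0]],[[0,0,0],[0,0,0]]]' | head -2; done
python3 -m creep '[[[-3,0,0],[0,0,0]],[[-8,0,0],[0,0,0]],[[-12,0,0],[0,0,0]],[[-14,0,0],[0,0,0]],[[-14,0,0],[0,0,0]]]'
python3 - <<'E'
from h import *
to([.592,-.269,.156])
E
```

```text
time: 3.8
eef_pos: [0.4519, -0.2708, 0.1175]
time: 4.3
eef_pos: [0.4518, -0.2708, 0.1172]
time: 4.8
eef_pos: [0.4518, -0.2708, 0.1172]
time: 5.3
eef_pos: [0.4518, -0.2708, 0.1172]
time: 5.8
eef_pos: [0.4518, -0.2708, 0.1172]
time: 6.3
eef_pos: [0.4529, -0.2715, 0.2603]
orientation: [-1.775, 1.566, -0.584]
wrist_force: [0.1, -0.0, -0.5]
width: 0.0004
t 6.3 tcp [ 0.4529 -0.2715  0.2603] F [ 0.1 -0.  -0.5] j [-0.58  0.15  2.1  -0.    0.89 -1.78] w 0.0004
need cm tool [ 10.49 -12.77   5.4 ]
```

```bash
python3 -m creep '[[[0,-4,1.7],[0,0,0]],[[0,-8,3.4],[0,0,0]],[[0,-11.5,5],[0,0,0]],[[0,-12.8,5.4],[0,0,0]],[[0,-12.8,5.4],[0,0,0]]]'
python3 - <<'E'
from h import *
to([.592,-.269,.156])
s=snapshot('top');cv2.imwrite('pics/t3.png',cv2.cvtColor(cv2.resize(s['color'][130:280,280:440],None,fx=4,fy=4),cv2.COLOR_RGB2BGR))
s=snapshot('side');cv2.imwrite('pics/s3.png',cv2.cvtColor(cv2.resize(s['color'][150:350,245:450],None,fx=3,fy=3),cv2.COLOR_RGB2BGR))
E
```

```text
time: 6.8
eef_pos: [0.5914, -0.2678, 0.2557]
orientation: [1.498, 1.569, 2.69]
wrist_force: [-0.1, 0.8, -1.1]
width: 0.0003
t 6.8 tcp [ 0.5914 -0.2678  0.2557] F [-0.1  0.8 -1.1] j [-0.46  0.35  1.86 -0.    0.94 -1.65] w 0.0003
need cm tool [ 9.97 -0.11 -0.09]
```

View pics/s3.png

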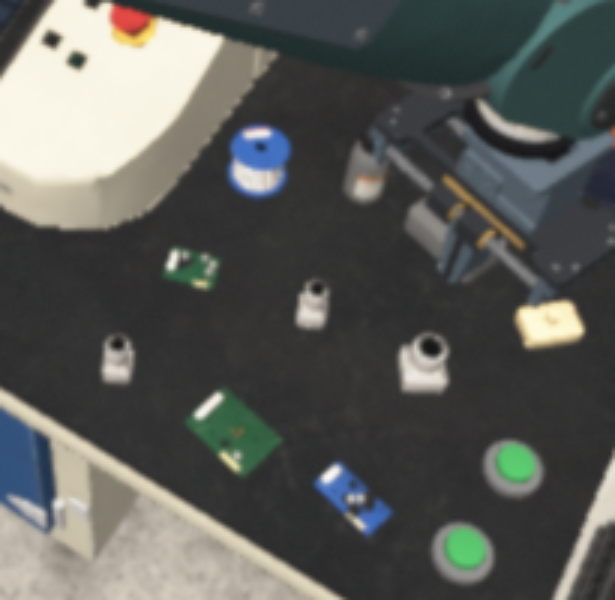

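The fingers are above the wide nozzle (crop (425,360)) and appear higher and behind it because of parallax. I'll descend 9.9 cm and dwell.

```bash
python3 -m creep '[[[4,0,0],[0,0,0]],[[7,-0.1,-0.1],[0,0,0]],[[9,-0.1,-0.1],[0,0,0]],[[9.9,-0.1,-0.1],[0,0,0]],[[9.9,-0.1,-0.1],[0,0,0]]]'
python3 - <<'E'
from h import *
to([.592,-.269,.156])
s=snapshot('top');cv2.imwrite('pics/t4.png',cv2.cvtColor(cv2.resize(s['color'][130:280,280:440],None,fx=4,fy=4),cv2.COLOR_RGB2BGR))
s=snapshot('side');cv2.imwrite('pics/s4.png',cv2.cvtColor(cv2.resize(s['color'][150:350,245:450],None,fx=3,fy=3),cv2.COLOR_RGB2BGR))
E
for i in 1 2 3 4 5; do python3 -m creep '[[[0,0,0],[0,0,0]],[[0,0,0],[0,0,0]],[[0,0,0],[0,0,0]],[[0,0,0],[0,0,0]],[[0,0,0],[0,0,0]]]' | head -2; done
```

```text
time: 7.4
eef_pos: [0.5899, -0.2693, 0.1573]
orientation: [1.508, 1.569, 2.698]
wrist_force: [-0.4, -0.5, 0.4]
width: 0.0004
t 7.4 tcp [ 0.5899 -0.2693  0.1573] F [-0.4 -0.5  0.4] j [-0.46  0.48  1.88 -0.    0.78 -1.65] w 0.0004
need cm tool [ 0.13 -0.18  0.11]
time: 8.0
eef_pos: [0.5913, -0.2694, 0.1584]
time: 8.5
eef_pos: [0.5913, -0.2694, 0.1582]
time: 9.0
eef_pos: [0.5913, -0.2694, 0.1582]
time: 9.5
eef_pos: [0.5913, -0.2694, 0.1583]
time: 10.0
eef_pos: [0.5913, -0.2694, 0.1582]
```

View pics/s4.png

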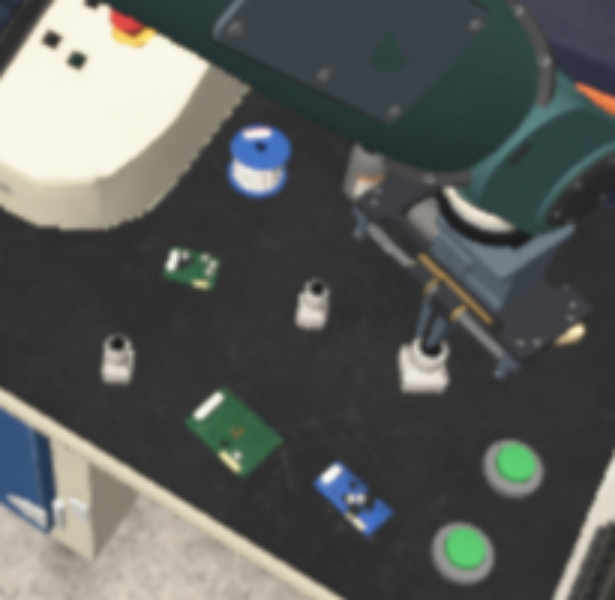

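The tips hang just over the neck of the wide nozzle, about 3 cm above it. The dwell is done, so next I rise and move to the near button.

```bash
python3 -m creep '[[[-3,0,0],[0,0,0]],[[-7,0,0],[0,0,0]],[[-10,0,0],[0,0,0]],[[-10,0,0],[0,0,0]],[[-10,0,0],[0,0,0]]]'
python3 - <<'E'
from h import *
to([.456,-.364,.13])
E
```

```text
time: 10.5
eef_pos: [0.5913, -0.2694, 0.2586]
orientation: [-1.667, 1.57, -0.476]
wrist_force: [0.5, 0.1, -0.2]
width: 0.0005
t 10.5 tcp [ 0.5913 -0.2694  0.2586] F [ 0.5  0.1 -0.2] j [-0.46  0.34  1.86 -0.    0.94 -1.65] w 0.0005
need cm tool [ 12.85   9.08 -13.8 ]
```

Pull back in x first, then go across in y.

```bash
python3 -m creep '[[[0,4,-1.6],[0,0,0]],[[0,8,-3.2],[0,0,0]],[[0,11.5,-6.5],[0,0,0]],[[0,10,-11],[0,0,0]],[[0,9.1,-13.8],[0,0,0]]]'
python3 -m creep '[[[0,0,0],[0,0,0]],[[4,0,0],[0,0,0]],[[8,0,0],[0,0,0]],[[11,0,0],[0,0,0]],[[12.8,0,0],[0,0,0]]]'
python3 - <<'E'
from h import *
to([.456,-.364,.1003])
s=snapshot('side');cv2.imwrite('pics/s5.png',cv2.cvtColor(cv2.resize(s['color'][180:380,265:470],None,fx=3,fy=3),cv2.COLOR_RGB2BGR))
E
```

```text
time: 11.0
eef_pos: [0.4539, -0.3652, 0.257]
orientation: [1.334, 1.569, 2.524]
wrist_force: [1.5, 0.4, 1.7]
width: 0.0004
time: 11.5
eef_pos: [0.4542, -0.3619, 0.1265]
orientation: [1.226, 1.566, 2.417]
wrist_force: [-0.4, 0.2, -0.3]
width: 0.0003
t 11.5 tcp [ 0.4542 -0.3619  0.1265] F [-0.4  0.2 -0.3] j [-0.71  0.45  2.02  0.    0.68 -1.9 ] w 0.0003
need cm tool [ 2.62 -0.26 -0.13]
```

View pics/s5.png

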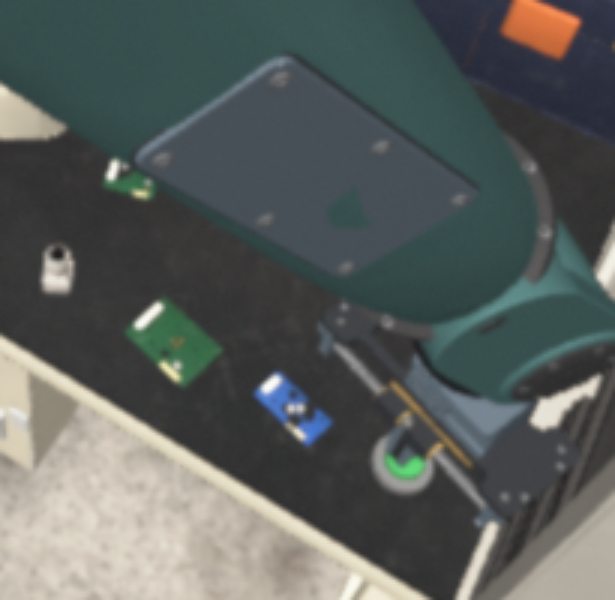

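The fingertips are 26 mm above the near green button (crop (405,460)), and the board is clear of the gripper. I'll press gently.

```bash
python3 -m creep '[[[1,-0.2,-0.1],[0,0,0]],[[1.8,-0.2,-0.1],[0,0,0]],[[2.3,-0.2,-0.1],[0,0,0]],[[2.6,-0.2,-0.1],[0,0,0]],[[2.7,-0.2,-0.1],[0,0,0]]]'
python3 -m creep '[[[0.1,0,0],[0,0,0]],[[0.2,0,0],[0,0,0]],[[0.3,0,0],[0,0,0]],[[0.4,0,0],[0,0,0]],[[0.4,0,0],[0,0,0]]]'
```

```text
time: 12.05
eef_pos: [0.4571, -0.3655, 0.1033]
orientation: [-1.889, 1.571, -0.698]
wrist_force: [-0.2, -0.3, 0.4]
width: 0.0004
time: 12.55
eef_pos: [0.4572, -0.3656, 0.0993]
orientation: [-1.978, 1.57, -0.787]
wrist_force: [0.2, -0.3, 2.2]
width: 0.0004
```

```bash
python3 -m creep '[[[0.1,0,0],[0,0,0]],[[0.2,0,0],[0,0,0]],[[0.3,0,0],[0,0,0]],[[0.4,0,0],[0,0,0]],[[0.4,0,0],[0,0,0]]]'
python3 -m creep '[[[0.05,0,0],[0,0,0]],[[0.1,0,0],[0,0,0]],[[0.15,0,0],[0,0,0]],[[0.15,0,0],[0,0,0]],[[0.15,0,0],[0,0,0]]]'
```

```text
time: 13.05
eef_pos: [0.4572, -0.3656, 0.0952]
orientation: [-1.931, 1.571, -0.74]
wrist_force: [0.8, 0.6, 4.4]
width: 0.0006
time: 13.55
eef_pos: [0.4572, -0.3656, 0.0944]
orientation: [-2.056, 1.571, -0.865]
wrist_force: [-2.9, 1.7, 16.4]
width: 0.0007
```

The force rose from 2 N to 4.4 N, then jumped to 16 N at z = 0.0944. That is the bottom stop, so the button is fully pressed. Releasing now.

```bash
python3 -m creep '[[[-0.3,0,0],[0,0,0]],[[-1,0,0],[0,0,0]],[[-3,0,0],[0,0,0]],[[-6,0,0],[0,0,0]],[[-10,0,0],[0,0,0]]]'
python3 -m creep '[[[-4,0,0],[0,0,0]],[[-6,0,0],[0,0,0]],[[-6,0,0],[0,0,0]],[[-6,0,0],[0,0,0]],[[-6,0,0],[0,0,0]]]'
python3 - <<'E'
from h import *
to([.456,-.364,.25])
for n in('top','side'):
    s=snapshot(n);o=pickle.load(open(n+'.pkl','rb'))
    cv2.imwrite(f'pics/{n}6.png',cv2.cvtColor(s['color'],cv2.COLOR_RGB2BGR))
E
```

```text
time: 14.05
eef_pos: [0.4561, -0.3646, 0.1935]
orientation: [1.226, 1.567, 2.417]
wrist_force: [-0.1, -0.7, 0.2]
width: 0.0006
time: 14.55
eef_pos: [0.4565, -0.365, 0.2523]
orientation: [1.226, 1.569, 2.417]
wrist_force: [0.3, 0.1, -0.5]
width: 0.0003
t 14.55 tcp [ 0.4565 -0.365   0.2523] F [ 0.3  0.1 -0.5] j [-0.71  0.25  1.99  0.    0.9  -1.91] w 0.0003
need cm tool [0.23 0.08 0.07]
```

View pics/side6.png

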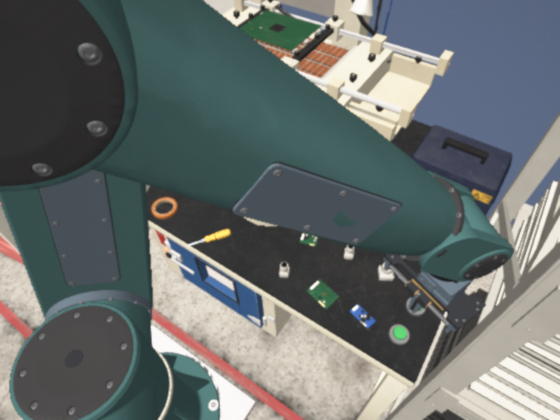

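The button at (400,334) stands free, and the boards and nozzles are where they were: blue (362,316), large green (322,293), wide nozzle (386,271). Nothing touches the robot, so I'm handing in.

```bash
python3 -c "
from cell import close_job; print(close_job())"
```

```text
the job is handed in; nothing more can be done
None
```

I pointed at the blue board and then the wide nozzle, pressed the near green button and let it come up, and handed the job in at about 14.6 s. No verdict is reported.

- **Blue board:** I held for 2.5 s within about 1 mm of the measured middle, fingertips about 3 cm above the parts.
- **Wide nozzle:** I held for 2.5 s within about 1 mm of the measured middle, fingertips about 3.2 cm above its top.
- **Button:** I took the one nearer the base. It met resistance where expected and hit its stop about 6 mm down. Force rose from 2.2 to 4.4 to 16 N, then fell to about zero on release.

**Last checks:** the final side picture showed the visible boards, nozzles and driver where they started, and the pressed button clear of the fingers. The arm hid the spool, bottle, acrylic block, brass weight and parts box in that picture. For those I relied on the heights kept and on seeing no unexpected force in the readings. The button's return was judged from the force and the picture only, since its travel can't be read directly. No check failed. The only disagreement was in the height of one narrow nozzle, which came out at 57 mm instead of 48 mm from the two views; it was not used for any move.

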